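# Load the tablet bottle into the medication carousel through a lockout lever

### The job

Load the tablet bottle into the medication carousel: first turn the carousel by its black pegs so that the empty bay with the blue floor squarely faces the trough. Then lift the yellow lockout collar on the lever's handle and, keeping it up past the red gate, push the lever all the way over so that its blade slides the bottle into the blue bay; let the collar drop fully down behind the gate so that the lever is locked. Leave the bottle to the lever (do not touch it or tip it), and do not disturb the other things on the table.

Things in the scene. Friction and masses are not known exactly. Their poses are not given: they have to be found in the camera images.
- station: fixed white loading station, base plate 12 mm thick, about 0.32 m (its x) by 0.5 m (its y). Origin: table level, on the middle line of the loading trough. x points away from the robot (yaw varies), y along the trough towards the carousel, z up. Trough: floor 16 mm up, 76 mm wide, from y = -0.107 to 0.067, white side rails up to 32 mm
- gate (a point): middle of the top of the red gate, 76 mm up, 287 mm from the lever pivot. The gate stands on an aluminium wall, an arc 279 to 295 mm from the pivot; the red part spans lever angles -0.44 to 0.30. On either side of it the wall is only 58 mm up (start notch and end notch), with small end stops 82 mm up
- lever_pivot (a point): vertical hinge axis of the lever, at x = 0.14, y = 0 of the station, 46 mm up. The lever is a steel arm 16 mm wide, 36 to 56 mm up, crossing the trough behind the bottle, with a black pusher blade reaching down into the trough; a vertical handle post, 14 mm thick, top 142 mm up, stands at its end 0.27 m from the pivot
- lever (a joint): lever angle, rad. At angle a the handle post stands at x = 0.14 - 0.27 cos a, y = 0.27 sin a of the station; it grows towards the carousel. Range -0.64 to 0.42 (fully over, bottle loaded); starts near -0.6. Stays where left; 1 to 2 N at the handle move it. With the collar down the gate blocks it at about -0.52; from 0.38 on the collar drops behind the gate
- collar_grip (a point): point to grip the yellow lockout collar, moving with it. The collar is an upright cylinder, 40 mm in diameter, 54 mm tall, round the handle post, 62 to 116 mm up when down; this point lies on its axis 39.5 mm above its lower rim. Fingertips must stay above 78 mm to clear the red gate
- collar (a joint): height of the collar above its lowered position, m: 0 down, 0.024 fully raised. A spring presses it down with 3 to 4 N besides its 80 g; released, it drops. It must be above 0.014 to pass the red gate, all the way
- carousel_axis (a point): carousel axis at the floor of its bays (14 mm up), at x = 0, y = 0.172 of the station. White disc, radius 102 mm, four bays between low dividers (34 mm up); on each divider a black upright turning peg, 16 mm in diameter, 72 mm from the axis, 34 to 105 mm up. Three bays hold a fixed clear dose cup (top 56 mm up), the fourth is empty with a round blue floor
- carousel (a joint): turn of the carousel, rad, counterclockwise from above, no stops; 0 (or a full turn) when the blue bay squarely faces the trough. At value c the pegs stand at c + 45, 135, 225 and 315 degrees from the station's x axis about the carousel axis. Stays where left; about 1 N at a peg turns it
- blue_bay (a point): point on the floor of the blue bay, 72 mm from the carousel axis, half-way between its dividers, where the bottle shall stand
- loading_point (a point): fixed point at x = 0, y = 0.100 of the station, 14 mm up: the blue bay point must lie over it when the carousel faces the trough
- bottle_center (a point): white tablet bottle with a flip-top, 60 mm in diameter, 105 mm tall, about 75 g, standing loose in the trough in front of the pusher blade; this point is on its axis, 52 mm above its underside
- bottle: the same bottle; origin at the centre of its underside, z axis up along it
- water_glass: bystander: tall glass tumbler, 69 mm wide, 189 mm tall, origin at the underside
- mug_spoon: bystander: grey-white mug with a spoon, 94 mm wide, 149 mm tall, origin at the underside
- white_mug: bystander: white mug with an ear handle, 120 by 154 mm, 103 mm tall, origin at the underside
- vial: bystander: orange pill vial with white cap, 47 mm wide, 118 mm tall, origin at the underside
- blister: bystander: blue blister pack, 54 by 108 mm, lying flat
There are look-alikes about, which are no part of the job. Leave any green look-alike of the bottle alone.

How it is judged:
By the outcome, as a careful person would: the job done as asked, in the order asked, and still so for the second after the job is handed in, with the robot touching nothing.
It also fails if it takes over 56 s, if anything falls off the work surface, if the arm or the gripper's body presses on something with over 40 N, if the wrist force passes 120 N, or if a joint passes its speed limit or range.

### The arm

A 6-joint arm with a two-finger parallel gripper is mounted at the origin on a cart in front of the work surface, level with it; the furniture and walls round the work are solid. World frame = base frame: x ahead of the robot, y to its left, z up, the work surface at z = 0. Lengths are in m, angles in degrees, forces in N, time in s.
With the tool pointing down it reaches from about 0.275 to 0.875 m from the base axis. Payload 12.5 kg.
Tool frame: the origin (TCP) lies on the centre line of the jaws, within the pads' length; the fingertips stand 14 mm ahead of it and the grasp point (between the pads) lies 5 mm behind it; z points along the fingers, y is the line along which they close (so a half turn about z gives the same grasp; the last joint's range is limited). The gripper opens to 85 mm and grips with 20 to 120 N. Pads are 22 mm wide; open, the fingers measure 114 mm over their backs; the gripper's body (76 mm by 85 mm) begins 54 mm behind the grasp point. The pads swing forward as they close: fully open they stand 13 mm farther back than shut.
Start: joints at [67.804, 20.094, 94.641, -0, 65.266, -4.847], TCP at [0.164, 0.525, 0.245] pointing down, gripper open.
Joint ranges: [-157.81, 157.81], [-45, 120.19], [0.68, 151.7], [-89.99, 269.99], [4.06, 180], [-164.3, 164.3]. Speed limits (degrees/s): [127.2, 127.2, 159.86, 180, 180, 180].

### API

Orientations are given as a 3x3 rotation matrix whose columns are the frame's x, y, z axes.
In Python, from rig import env gives the robot as it stands.
- The arm moves only by the tool send_rows, never from a script. Its arguments are lists of equal length, an entry for each row: "xyz": the shift along the tool's x, y, z in mm, a list of three; "angular": the turn, a rotation vector about the tool's x, y, z in rad, a list of three; "gripper": the opening, from -1 (shut) to 1 (fully open). A call has 1 to 12 rows; each row is the pose to reach, as a shift and turn from the pose commanded when the call began, along the tool's axes at that moment; what a row does not reach only later rows make up. A row lasts 1/12 s, in which the tool goes at most 41.7 mm and 7.16 degrees, less where a joint would pass 70% of its speed; a pose out of reach is approached as far as the arm can. A call with a gripper value outside its range is refused whole. The fingers move at their own pace and stop on an object; "squeeze" is the grip in N (left out, the last holds). Time passes only in rows, so rows that repeat a pose let the fingers close. It gives the time, the measured TCP pose, the force, the opening and the grip force at its end, in the units of the state.
- env.observe(): the state, without advancing time (a new reading comes with each control period).
- env.read_camera(name): name is "side" or "top"; returns (picture, depth): 400x640x3 uint8, blue, green, red; 400x640 float32, m along the optical axis (not along the pixel's ray), 0 where there is no reading.
- env.calibration(name): a dict with "vfov" (degrees; the focal length in pixels is half the picture's height over the tangent of half this angle, whatever the lens; pixels are square), "cx", "cy" (the principal point, pixels), "rvec" (rotation vector, rad) and "tvec" (3), from world to camera coordinates, as OpenCV has them. Camera axes: x right, y down, z forward; pixel columns grow to the right and rows downward; lengths in m; the calibration is good to about 2 mm. A picture is of the moment at which its call begins. calibration takes no time and is no camera call.
- env.finish_job(): hands the job in; it is judged then, once.
The state is a dict: "time": time; "q": joint angles; "qd": joint speeds; "joint_torque": joint torques, N m; "tool_pos": TCP position; "tool_rot": TCP orientation; "wrist_force": force on the tool from outside, world axes, zero at the start; "moment": the same for the moment, N m; "opening": finger opening in m; "grip_force": force on a finger pad.
Only numpy, scipy, OpenCV 4.12 (cv2) and the standard library are available. Lean on these libraries where they do the work, as an engineer would, in place of code of your own. Each camera call takes 0.05 s, during which the arm holds its last target. There are 200 camera calls.

## Working session

There is one attempt and no reset: what is moved stays moved. The work goes in short steps, Python scripts to look and compute and a tool call to move; the robot and the scene stay as the last step left them, time stands still between calls to the robot, and variables do not carry over. Pictures are saved under pics/ and viewed, at most 10 in all, crops included, and the job is handed in when it is done.

Besides the shell and the picture viewer there is one more tool, called after ">>>" in YAML: its name, and indented under it one key for each argument. send_rows: Moves the arm, as the interface text tells. Its arguments: {"type":"object","properties":{"xyz":{"type":"array","items":{"type":"array","items":{"type":"number"}}},"angular":{"type":"array","items":{"type":"array","items":{"type":"number"}}},"gripper":{"type":"array","items":{"type":"number"}},"squeeze":{"type":"number"}},"required":["xyz","angular","gripper"]}

```bash
ls; mkdir -p pics
cat > h.py <<'E'
import numpy as np, cv2
from rig import env
def cam(n):
    c=env.calibration(n); f=200/np.tan(np.radians(c["vfov"])/2)
    K=np.array([[f,0,c["cx"]],[0,f,c["cy"]],[0,0,1]]); R=cv2.Rodrigues(np.array(c["rvec"],float))[0]
    return K,R,np.array(c["tvec"],float).ravel()
def ray(n,uv,z):
    K,R,t=cam(n); uv=np.atleast_2d(uv).astype(float)
    d=(R.T@np.linalg.inv(K)@np.c_[uv,np.ones(len(uv))].T).T; o=-R.T@t
    return o+d*((z-o[2])/d[:,2])[:,None]
def proj(n,P):
    K,R,t=cam(n); p=(K@(R@np.atleast_2d(P).T+t[:,None])).T; return p[:,:2]/p[:,2:]
def cloud(n,D):
    K,R,t=cam(n); v,u=np.mgrid[:400,:640]
    p=np.c_[u.ravel(),v.ravel(),np.ones(u.size)]@np.linalg.inv(K).T*D.ravel()[:,None]
    return ((p-t)@R).reshape(400,640,3)
E
python3 - <<'E'
from h import *
for n in("top","side"):
    I,D=env.read_camera(n); cv2.imwrite(f"pics/{n}0.png",I); np.savez(f"{n}0.npz",I=I,D=D); K,R,t=cam(n); print(n,K[0,0],-R.T@t,R[2])
s=env.observe(); print(s["time"],s["tool_pos"],s["tool_rot"],s["wrist_force"])
E
```

```text
pics
top 427.5544881713035 [ 0.34191548 -0.04122686  1.46663199] [ 1.33437683e-01  6.40218494e-04 -9.91056999e-01]
side 487.4177102406276 [ 0.27236701 -1.36311529  1.04924425] [ 0.15139108  0.80349357 -0.57574198]
0.1 [0.16388346 0.52471394 0.24480379] [[-9.54500226e-01  2.98209925e-01 -3.97944068e-04]
 [ 2.98210179e-01  9.54499706e-01 -1.00004583e-03]
 [ 8.16139046e-05 -1.07321494e-03 -9.99999421e-01]] [-0.33420253 -0.3091435  -0.27006237]
```

View pics/top0.png

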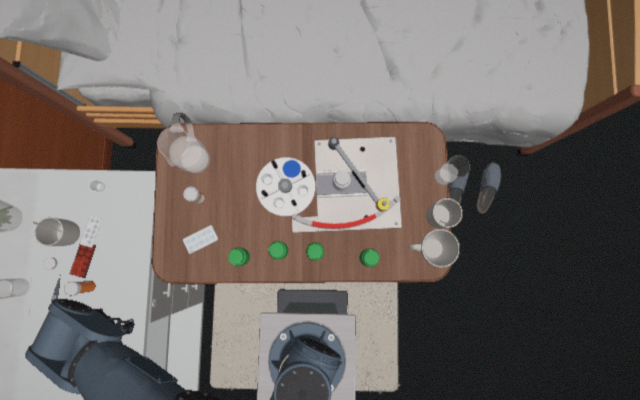

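View pics/side0.png

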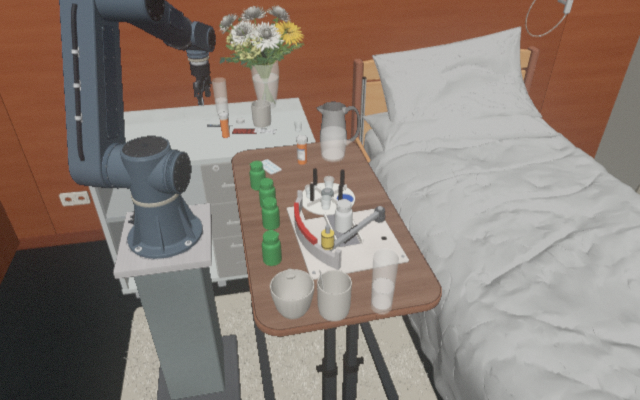

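Run:
```python
from h import *
d=np.load("top0.npz"); I,D=d["I"],d["D"]
c=I[120:250,240:420]; cv2.imwrite("pics/crop0.png",cv2.resize(c,(792,572),interpolation=cv2.INTER_CUBIC))
H=cv2.cvtColor(I,cv2.COLOR_BGR2HSV); P=cloud("top",D)
m=np.zeros((400,640),bool); m[120:250,240:430]=1
def rep(k,mask,z):
    n,l,s,ce=cv2.connectedComponentsWithStats((mask&m).astype(np.uint8))
    for i in range(1,n):
        if s[i,4]>8: print(k,s[i],ce[i].round(1),ray("top",ce[i],z)[0].round(4),np.median(P[l==i],0).round(3))
h,s_,v=H[...,0],H[...,1],H[...,2]
rep("yellow",(h>20)&(h<35)&(s_>120)&(v>80),.116)
rep("red",((h<8)|(h>172))&(s_>150)&(v>90),.076)
rep("blue",(h>100)&(h<125)&(s_>130),.014)
rep("black",(v<45),.105)
rep("white",(v>170)&(s_<40),.012)
```

```text
yellow [377 198  13  13  93] [382.  204.5] [ 0.5069 -0.2328  0.116 ] [ 0.505 -0.232  0.116]
red [313 215  63  13 242] [343.9 223.1] [ 0.4483 -0.1144  0.076 ] [ 0.445 -0.113  0.076]
blue [283 161  17  16 213] [291.3 168.4] [0.6385 0.0669 0.014 ] [0.638 0.067 0.015]
black [273 162   3   6  11] [274.1 164.5] [0.6319 0.1163 0.105 ] [0.635 0.118 0.093]
black [353 172  11  15  24] [357.9 179.1] [ 0.5892 -0.1563  0.105 ] [ 0.598 -0.162  0.048]
black [263 192   4   4  10] [264.5 193.5] [0.536  0.1438 0.105 ] [0.538 0.146 0.094]
white [ 292  137  110   95 4878] [362.4 188. ] [ 0.5753 -0.18    0.012 ] [ 0.548 -0.196  0.012]
white [315 140  36  47 980] [331.  162.8] [ 0.6615 -0.0702  0.012 ] [ 0.659 -0.067  0.014]
white [ 256  157   59   60 2148] [284.6 189. ] [0.5664 0.0879 0.012 ] [0.562 0.094 0.015]
white [422 237   8  13  79] [426.1 244.2] [ 0.3873 -0.3969  0.012 ] [ 0.388 -0.397  0.011]
white [414 245   7   4  25] [417.3 246.4] [ 0.3791 -0.3672  0.012 ] [ 0.378 -0.351  0.086]
```

View pics/crop0.png

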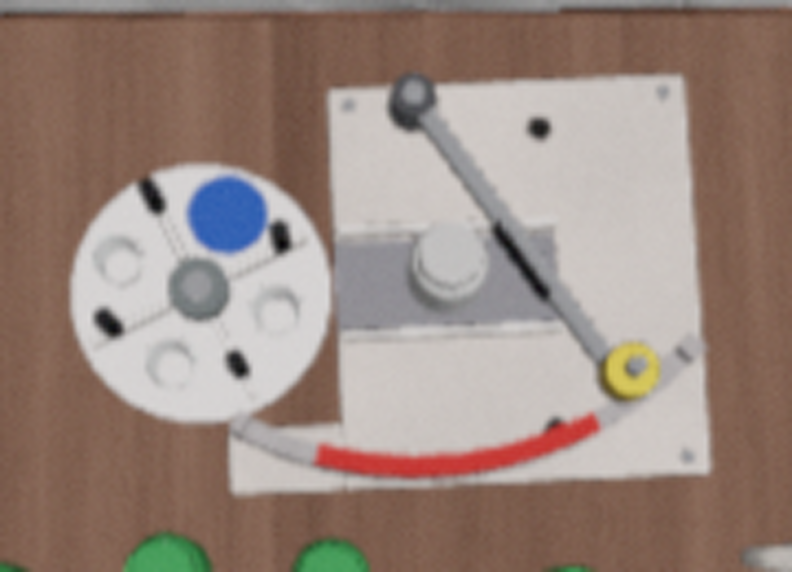

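Run:
```python
from h import *
f=lambda u,v:[240+u/4.4-.5,120+v/4.4-.5]
C=ray("top",[f(330,90),f(684,76),f(710,472),f(231,494)],.012);print(C.round(4))
d=C[0]-C[1];print("yaw edges",np.degrees(np.arctan2(-d[0],d[1])));d=C[3]-C[2];print(np.degrees(np.arctan2(-d[0],d[1])));d=C[1]-C[2];print(np.degrees(np.arctan2(d[1],d[0])))
# disc centre: white+blue blob edges at disc rim
d=np.load("top0.npz");I,D=d["I"],d["D"];P=cloud("top",D)
c=ray("top",[f(200,294)],.014)[0];print("disc axis",c, D[186,285])
p=P[183:189,283:289].reshape(-1,3);print("hub h",np.median(p,0))
for z,n,(u,v) in [(.07,"pivot",(412,90)),(.116,"collar",(633,368)),(.142,"post",(636,366)),(.105,"p1",(148,183)),(.105,"p2",(277,230)),(.105,"p3",(100,314)),(.105,"p4",(232,355)),(.105,"bottle",(448,250))]:
    uv=f(u,v);q=P[int(round(uv[1])),int(round(uv[0]))];print(n,ray("top",[uv],z)[0].round(4),"depthpt",q.round(3))
```

```text
[[ 0.7419 -0.0111  0.012 ]
 [ 0.7593 -0.2925  0.012 ]
 [ 0.4445 -0.3118  0.012 ]
 [ 0.4199  0.058   0.012 ]]
yaw edges 3.525560223123101
3.7982360911625426
3.509927873187249
disc axis [0.57537889 0.086736   0.014     ] 1.4372747
hub h [0.57330875 0.08210837 0.04658672]
pivot [ 0.7273 -0.0749  0.07  ] depthpt [ 0.729 -0.075  0.064]
collar [ 0.5113 -0.2371  0.116 ] depthpt [ 0.509 -0.233  0.138]
post [ 0.5095 -0.2355  0.142 ] depthpt [ 0.508 -0.235  0.143]
p1 [0.643  0.1198 0.105 ] depthpt [0.643 0.12  0.108]
p2 [0.6096 0.0236 0.105 ] depthpt [0.609 0.025 0.103]
p3 [0.5444 0.1514 0.105 ] depthpt [0.545 0.153 0.1  ]
p4 [0.5162 0.0539 0.105 ] depthpt [0.517 0.055 0.107]
bottle [ 0.5973 -0.1026  0.105 ] depthpt [ 0.595 -0.101  0.122]
```

Black candidates in the top picture: the four pegs at (274,162), (303,172), (263,191) and (293,200), the blade at (358,179), and the plate dots at (362,149) and (366,217). The pegs are the four on the disc, each 72 mm from its axis. I choose the far-side peg at (263,191), world about (.545,.152). The collar is the only yellow thing, at (383,204). The white bottle is at (341,177). The green look-alikes at (237,257), (277,250), (315,251) and (370,257) stay untouched. The crop confirms that the blue bay sits about 68° counterclockwise of the trough.

>>> send_rows:
  xyz:
    - [-20,-10,0]
    - [-55,-28,0]
    - [-95,-48,0]
    - [-130,-66,0]
    - [-165,-84,0]
    - [-200,-102,0]
    - [-235,-120,0]
    - [-270,-138,0]
    - [-305,-156,0]
    - [-340,-174,0]
    - [-375,-192,0]
    - [-410,-210,0]
  angular:
    - [0,0,0.05]
    - [0,0,0.12]
    - [0,0,0.2]
    - [0,0,0.28]
    - [0,0,0.36]
    - [0,0,0.44]
    - [0,0,0.52]
    - [0,0,0.6]
    - [0,0,0.68]
    - [0,0,0.74]
    - [0,0,0.78]
    - [0,0,0.8]
  gripper: [0.2,0.2,0.2,0.2,0.2,0.2,0.2,0.2,0.2,0.2,0.2,0.2]
  squeeze: 20

```text
time: 1.1
tool_pos: [0.4937, 0.2005, 0.2451]
tool_rot: [[-0.449, 0.894, -0.0], [0.894, 0.449, -0.0], [0.0, -0.0, -1.0]]
wrist_force: [1.0, 0.2, -0.2]
opening: 0.0511
grip_force: 0.0
```

```bash
cat >> h.py <<'E'
def plan(targets):
    "targets: list of (x,y,z,yaw of tool y deg); tool kept pointing down; prints shift mm, rotvec"
    from scipy.spatial.transform import Rotation as Ro
    s=env.observe(); R=np.array(s["tool_rot"]); p=np.array(s["tool_pos"])
    for x,y,z,a in targets:
        best=None
        for aa in (a,a+180):
            c,si=np.cos(np.radians(aa)),np.sin(np.radians(aa)); Y=np.array([c,si,0]);Z=np.array([0,0,-1.]);T=np.c_[np.cross(Y,Z),Y,Z]
            r=Ro.from_matrix(R.T@T).as_rotvec()
            if best is None or np.linalg.norm(r)<np.linalg.norm(best): best=r
        print((R.T@(np.array([x,y,z])-p)*1000).round(1).tolist(),best.round(3).tolist())
    print("t",s["time"],"pos",p.round(4),"yawY",np.degrees(np.arctan2(R[1,1],R[0,1])).round(1),"q",np.round(s["q"],1),"F",np.round(s["wrist_force"],1),"op",s["opening"],s["grip_force"])
E
python3 -c "
from h import *
plan([(.545,.152,.2,27),(.545,.152,.077,27)])"
```

```text
[-66.4, 24.1, 45.1] [-0.0, -0.0, -0.006]
[-66.4, 24.1, 168.1] [-0.0, -0.0, -0.006]
t 1.1 pos [0.4937 0.2005 0.2451] yawY 26.7 q [17.1 18.3 97.2  0.  64.5 -9.6] F [ 1.   0.2 -0.2] op 0.05108193838708102 0.0
```

>>> send_rows:
  xyz:
    - [-30,10,10]
    - [-66,24,30]
    - [-66,24,60]
    - [-66,24,90]
    - [-66,24,115]
    - [-66,24,140]
    - [-66,24,160]
    - [-66,24,168]
    - [-66,24,168]
  angular:
    - [0,0,0]
    - [0,0,0]
    - [0,0,0]
    - [0,0,0]
    - [0,0,0]
    - [0,0,0]
    - [0,0,0]
    - [0,0,0]
    - [0,0,0]
  gripper: [0.2,0.2,0.2,0.2,0.2,0.2,0.2,0.2,0.2]

```text
time: 1.85
tool_pos: [0.5428, 0.154, 0.0755]
tool_rot: [[-0.451, 0.892, -0.004], [0.892, 0.451, -0.001], [0.001, -0.003, -1.0]]
wrist_force: [0.5, 0.5, 0.4]
opening: 0.0518
grip_force: 0.0
```

Run:
```python
from h import *
plan([])
I,D=env.read_camera("side"); c=proj("side",[.545,.152,.08])[0]; print(c)
x,y=int(c[0]),int(c[1]); cv2.imwrite("pics/s1.png",cv2.resize(I[y-60:y+60,x-75:x+75],(750,600),interpolation=cv2.INTER_CUBIC))
```

```text
t 1.85 pos [0.5428 0.154  0.0755] yawY 26.8 q [ 11.1  34.6  99.4   0.   46.2 -15.7] F [0.5 0.5 0.4] op 0.051839743416133885 0.0
[314.86710961 173.66539008]
```

View pics/s1.png

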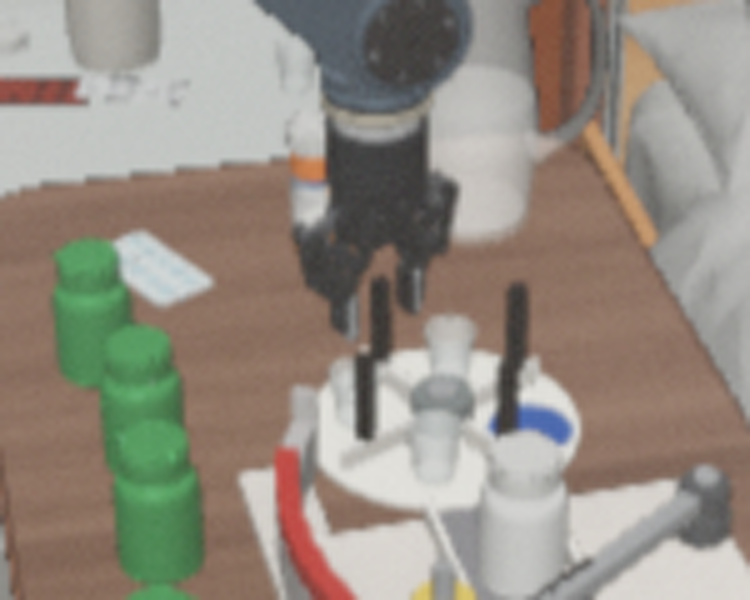

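The fingers straddle the far peg, which is at (380,315) in the crop between the tips at (347,325) and (412,298). I'll close on it.

>>> send_rows:
  xyz:
    - [0,0,0]
    - [0,0,0]
    - [0,0,0]
    - [0,0,0]
    - [0,0,0]
    - [0,0,0]
  angular:
    - [0,0,0]
    - [0,0,0]
    - [0,0,0]
    - [0,0,0]
    - [0,0,0]
    - [0,0,0]
  gripper: [-1,-1,-1,-1,-1,-1]
  squeeze: 20

```text
time: 2.4
tool_pos: [0.5445, 0.1544, 0.0785]
tool_rot: [[-0.451, 0.892, 0.002], [0.892, 0.451, 0.0], [-0.0, 0.002, -1.0]]
wrist_force: [-1.5, 0.0, 7.7]
opening: 0.0155
grip_force: 20.1
```

Run:
```python
from h import *
s=env.observe();p=np.array(s["tool_pos"]);A=np.array([.577,.0875])
d=p[:2]-A;a0=np.degrees(np.arctan2(d[1],d[0]));r=np.hypot(*d);print(a0,r,"station turn now",a0-3.6-45)
T=[]
end=45+3.6
for k in range(1,23):
    a=a0+(end-a0)*k/22;T.append((A[0]+r*np.cos(np.radians(a)),A[1]+r*np.sin(np.radians(a)),p[2],26.8+a-a0))
plan(T)
```

```text
115.95805325478226 0.07435815461112982 station turn now 67.35805325478226
[-0.2, 4.0, 0.0] [0.002, 0.0, 0.054]
[-0.5, 7.9, 0.0] [0.002, 0.0, 0.107]
[-1.1, 11.9, 0.0] [0.002, 0.0, 0.161]
[-1.9, 15.7, 0.0] [0.002, 0.0, 0.214]
[-2.9, 19.6, 0.0] [0.002, 0.0, 0.267]
[-4.1, 23.4, 0.0] [0.002, 0.0, 0.321]
[-5.5, 27.1, 0.0] [0.002, 0.0, 0.374]
[-7.2, 30.7, 0.1] [0.002, 0.0, 0.428]
[-8.9, 34.3, 0.1] [0.002, 0.0, 0.481]
[-10.9, 37.7, 0.1] [0.002, -0.0, 0.535]
[-13.1, 41.0, 0.1] [0.002, -0.0, 0.588]
[-15.4, 44.3, 0.1] [0.002, -0.0, 0.641]
[-17.9, 47.3, 0.1] [0.002, -0.0, 0.695]
[-20.6, 50.3, 0.1] [0.002, -0.0, 0.748]
[-23.4, 53.1, 0.1] [0.002, -0.0, 0.802]
[-26.4, 55.7, 0.1] [0.002, -0.0, 0.855]
[-29.5, 58.2, 0.1] [0.002, -0.0, 0.909]
[-32.7, 60.5, 0.1] [0.002, -0.0, 0.962]
[-36.1, 62.6, 0.1] [0.002, -0.0, 1.016]
[-39.5, 64.6, 0.1] [0.002, -0.001, 1.069]
[-43.1, 66.4, 0.1] [0.002, -0.001, 1.122]
[-46.7, 67.9, 0.1] [0.002, -0.001, 1.176]
t 2.4 pos [0.5445 0.1544 0.0785] yawY 26.8 q [ 11.1  34.3  99.3   0.   46.2 -15.7] F [-1.5  0.   7.7] op 0.015549992740915529 20.080726146697998
```

>>> send_rows:
  xyz:
    - [0,4,-1]
    - [-0.5,8,-1]
    - [-1,12,-1]
    - [-2,16,-1]
    - [-3,20,-1]
    - [-4,23.5,-1]
    - [-5.5,27,-1]
    - [-7,31,-1]
    - [-9,34,-1]
    - [-11,38,-1]
    - [-13,41,-1]
    - [-15.5,44,-1]
  angular:
    - [0,0,0.054]
    - [0,0,0.107]
    - [0,0,0.161]
    - [0,0,0.214]
    - [0,0,0.267]
    - [0,0,0.321]
    - [0,0,0.374]
    - [0,0,0.428]
    - [0,0,0.481]
    - [0,0,0.535]
    - [0,0,0.588]
    - [0,0,0.641]
  gripper: [-1,-1,-1,-1,-1,-1,-1,-1,-1,-1,-1,-1]

```text
time: 3.4
tool_pos: [0.5907, 0.1611, 0.0787]
tool_rot: [[0.174, 0.985, 0.001], [0.985, -0.174, 0.001], [0.002, 0.001, -1.0]]
wrist_force: [3.6, 7.9, -4.1]
opening: 0.015
grip_force: 20.5
```

Run:
```python
from h import *
s=env.observe();p=np.array(s["tool_pos"]);A=np.array([.577,.0875])
d=p[:2]-A;a0=np.degrees(np.arctan2(d[1],d[0]));r=np.hypot(*d);print(a0,r,"station turn now",a0-3.6-45)
T=[]
end=45+3.6
R=np.array(s["tool_rot"]);y0=np.degrees(np.arctan2(R[1,1],R[0,1]))
for k in range(1,11):
    a=a0+(end-a0)*k/10;T.append((A[0]+r*np.cos(np.radians(a)),A[1]+r*np.sin(np.radians(a)),p[2],y0+a-a0))
plan(T)
```

```text
79.43945104376212 0.07487412439807524 station turn now 30.839451043762125
[-0.1, 4.0, 0.0] [0.001, -0.002, 0.054]
[-0.5, 8.0, 0.0] [0.001, -0.002, 0.108]
[-1.1, 12.0, 0.0] [0.001, -0.002, 0.161]
[-1.9, 16.0, 0.0] [0.001, -0.002, 0.215]
[-2.9, 19.9, 0.0] [0.001, -0.002, 0.269]
[-4.1, 23.7, 0.0] [0.001, -0.002, 0.323]
[-5.5, 27.5, 0.0] [0.001, -0.002, 0.377]
[-7.1, 31.2, 0.0] [0.001, -0.002, 0.431]
[-8.9, 34.8, 0.0] [0.001, -0.002, 0.484]
[-10.9, 38.3, 0.0] [0.001, -0.002, 0.538]
t 3.4 pos [0.5907 0.1611 0.0787] yawY -10.0 q [10.9 38.1 91.9  0.1 49.9 20.9] F [ 3.6  7.9 -4.1] op 0.015002231739570429 20.486759841442108
```

>>> send_rows:
  xyz:
    - [0,4,0]
    - [-0.5,8,0]
    - [-1,12,0]
    - [-2,16,0]
    - [-3,20,0]
    - [-4,23.5,0]
    - [-5.5,27.5,0]
    - [-7,31,0]
    - [-9,35,0]
    - [-11,38.3,0]
    - [-11,38.3,0]
    - [-11,38.3,0]
  angular:
    - [0,0,0.054]
    - [0,0,0.108]
    - [0,0,0.161]
    - [0,0,0.215]
    - [0,0,0.269]
    - [0,0,0.323]
    - [0,0,0.377]
    - [0,0,0.43]
    - [0,0,0.484]
    - [0,0,0.538]
    - [0,0,0.538]
    - [0,0,0.538]
  gripper: [-1,-1,-1,-1,-1,-1,-1,-1,-1,-1,-1,-1]

```text
time: 4.4
tool_pos: [0.6274, 0.1439, 0.0787]
tool_rot: [[0.653, 0.757, 0.004], [0.757, -0.653, 0.002], [0.004, 0.002, -1.0]]
wrist_force: [8.0, 8.3, -7.3]
opening: 0.0153
grip_force: 20.3
```

>>> send_rows:
  xyz:
    - [0,0,0]
    - [0,0,0]
    - [0,0,0]
    - [0,0,0]
    - [0,0,-15]
    - [0,0,-50]
    - [0,0,-90]
    - [-15,-40,-110]
    - [-30,-80,-120]
    - [-45,-115,-120]
    - [-60,-150,-120]
    - [-75,-185,-120]
  angular:
    - [0,0,0]
    - [0,0,0]
    - [0,0,0]
    - [0,0,0]
    - [0,0,0]
    - [0,0,0]
    - [0,0,0]
    - [0,0,0]
    - [0,0,0]
    - [0,0,0]
    - [0,0,0]
    - [0,0,0]
  gripper: [-0.3,0,0.1,0.1,0.1,0.1,0.1,0.1,0.1,0.1,0.1,0.1]

```text
time: 5.4
tool_pos: [0.4346, 0.2068, 0.1986]
tool_rot: [[0.653, 0.758, 0.0], [0.758, -0.653, 0.0], [0.0, 0.0, -1.0]]
wrist_force: [0.8, 1.8, 0.7]
opening: 0.0469
grip_force: 0.0
```

```bash
cat > pegs.py <<'E'
from h import *
I,D=env.read_camera("top"); np.savez("topc.npz",I=I,D=D); cv2.imwrite("pics/topc.png",cv2.resize(I[120:250,240:420],(792,572),interpolation=cv2.INTER_CUBIC))
H=cv2.cvtColor(I,cv2.COLOR_BGR2HSV)
m=np.zeros((400,640),bool); m[150:225,250:322]=1
P=cloud("top",D)
n,l,s,ce=cv2.connectedComponentsWithStats(((H[...,2]<75)&m).astype(np.uint8)*255)
for i in range(1,n):
    if s[i,4]>5: print(s[i],ce[i].round(1),np.median(P[l==i],0).round(3))
h=H[...,0];b=(h>100)&(h<125)&(H[...,1]>130)&m
ys,xs=np.nonzero(b);c=[xs.mean(),ys.mean()];print("blue",len(xs),c,ray("top",c,.014)[0])
mm=cv2.moments(b.astype(np.uint8));A=np.array([.577,.0875]);d=ray("top",c,.014)[0][:2]-A;print("r",np.hypot(*d),"c=",np.degrees(np.arctan2(d[1],d[0]))-3.6+90)
# pegs: points with height .095-.112 on the disc
q=P[m];q=q[(q[:,2]>.09)&(q[:,2]<.115)]
dd=q[:,:2]-A;r=np.hypot(*dd.T);k=(r>.05)&(r<.09);a=np.degrees(np.arctan2(dd[k,1],dd[k,0]))-3.6
print(np.sort(a.round(0)))
plan([])
E
python3 pegs.py
```

```text
[297 165   4   6  16] [298.4 167.2] [0.627 0.038 0.1  ]
[266 166   5   7  20] [267.8 169. ] [0.619 0.139 0.097]
[267 197   5   5  14] [269.1 199.4] [0.518 0.129 0.104]
[299 196   3   5  12] [300.1 197.9] [0.525 0.029 0.103]
[250 205   2   7  12] [250.4 208. ] [0.471 0.16  0.266]
blue 217 [np.float64(304.05069124423966), np.float64(184.82027649769586)] [0.58195647 0.02119572 0.014     ]
r 0.066489283453913 c= 0.6751033699852513
[-138. -138. -137. -136. -136. -136. -134. -134. -134. -134. -133. -132.
 -132. -132. -131. -130. -130. -129. -128. -127.  -50.  -50.  -49.  -48.
  -48.  -48.  -47.  -47.  -45.  -45.  -45.  -44.  -43.  -43.  -43.  -42.
  -42.  -41.  -40.  -40.   39.   40.   41.   41.   42.   42.   43.   43.
   44.   44.   44.   46.   46.   46.   46.   48.   48.   49.   50.   50.
  132.  132.  134.  134.  135.  136.  136.  136.  136.  137.  137.  137.
  138.  140.  140.  140.  141.  141.  141.  142.  143.]
t 5.45 pos [0.4291 0.2078 0.1979] yawY -40.7 q [2.020e+01 1.610e+01 1.078e+02 1.000e-01 5.630e+01 6.090e+01] F [ 0.2  3.5 -0.2] op 0.046858763611874715 0.0
```

View pics/topc.png

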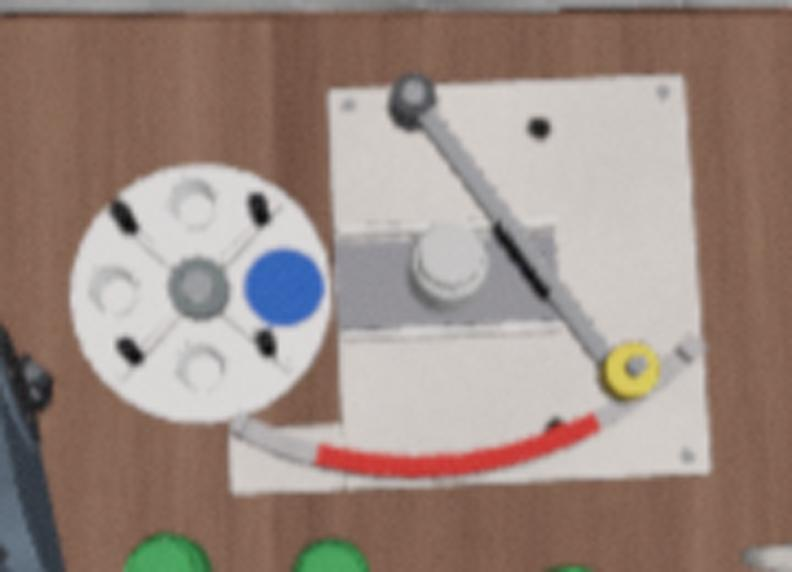

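The blue bay, at crop (285,287), now faces the trough. The peg diagonals and the blue floor give about 1° of residual turn. Next I localise the collar.

Run:
```python
from h import *
for n in("top","side"):
    I,D=env.read_camera(n);H=cv2.cvtColor(I,cv2.COLOR_BGR2HSV);h=H[...,0]
    m=((h>20)&(h<35)&(H[...,1]>110)&(H[...,2]>70)).astype(np.uint8)
    if n=="top": m[:150]=0;m[250:]=0
    else: m[:200]=0
    k,l,s,ce=cv2.connectedComponentsWithStats(m);i=1+s[1:,4].argmax()
    ys,xs=np.nonzero(l==i);P=cloud(n,D)
    print(n,s[i],ce[i],np.percentile(P[l==i],[5,50,95],axis=0).round(3).tolist())
    pt=np.argwhere(l==i)[:,::-1].astype(np.float32);c,r=cv2.minEnclosingCircle(pt);print(c,r,ray(n,c,.114)[0],ray(n,ce[i],.089)[0])
g=lambda a:(.7275-.27*np.cos(a-np.radians(3.6)),-.075+.27*np.sin(a-np.radians(3.6)))
print(g(-.572),g(.42))
plan([(.46,-.0,.2,0),(.509,-.2345,.2,36.4)])
```

```text
top [377 198  13  13 102] [382.32352941 204.2745098 ] [[0.492, -0.252, 0.094], [0.506, -0.233, 0.115], [0.525, -0.219, 0.122]]
(382.65789794921875, 203.9736785888672) 6.4165191650390625 [ 0.50877897 -0.23515579  0.114     ] [ 0.51085713 -0.23765597  0.089     ]
side [322 230  12  19 169] [327.0887574  239.38461538] [[0.494, -0.259, 0.073], [0.507, -0.253, 0.101], [0.523, -0.24, 0.118]]
(326.9545593261719, 238.86363220214844) 9.343199729919434 [ 0.5043816  -0.26672649  0.114     ] [ 0.51048537 -0.23992643  0.089     ]
(np.float64(0.5101037149614082), np.float64(-0.23512137662229654)) (np.float64(0.4745395221901368), np.float64(0.019398075542913992))
[-141.1, 153.7, -1.2] [0.0, -0.0, -0.709]
[-287.3, 343.6, -1.2] [0.0, -0.0, -1.344]
t 5.55 pos [0.4352 0.2072 0.1988] yawY -40.6 q [ 19.9  16.4 107.2  -0.   56.4  60.5] F [0.5 0.4 0.2] op 0.04705803043174031 0.0
```

>>> send_rows:
  xyz:
    - [-24,28,0]
    - [-48,57,0]
    - [-72,86,0]
    - [-96,115,0]
    - [-120,143,0]
    - [-144,172,0]
    - [-168,200,0]
    - [-192,229,0]
    - [-216,258,0]
    - [-240,286,0]
    - [-264,315,0]
    - [-287,344,0]
  angular:
    - [0,0,-0.112]
    - [0,0,-0.224]
    - [0,0,-0.336]
    - [0,0,-0.448]
    - [0,0,-0.56]
    - [0,0,-0.672]
    - [0,0,-0.784]
    - [0,0,-0.896]
    - [0,0,-1.008]
    - [0,0,-1.12]
    - [0,0,-1.232]
    - [0,0,-1.344]
  gripper: [0.5,0.7,0.7,0.7,0.7,0.7,0.7,0.7,0.7,0.7,0.7,0.7]

```text
time: 6.55
tool_pos: [0.5103, -0.2372, 0.1984]
tool_rot: [[-0.593, 0.805, 0.0], [0.805, 0.593, -0.0], [-0.001, 0.0, -1.0]]
wrist_force: [0.3, 1.3, 0.1]
opening: 0.0726
grip_force: 0.0
```

>>> send_rows:
  xyz:
    - [0,0,0]
    - [0,0,0]
    - [0,0,0]
  angular:
    - [0,0,0]
    - [0,0,0]
    - [0,0,0]
  gripper: [0.7,0.7,0.7]

```text
time: 6.8
tool_pos: [0.51, -0.2346, 0.198]
tool_rot: [[-0.587, 0.81, -0.0], [0.81, 0.587, 0.0], [0.0, -0.0, -1.0]]
wrist_force: [0.3, 0.7, -0.8]
opening: 0.0725
grip_force: 0.0
```

```bash
python3 -c "
from h import *
plan([(.5095,-.2352,.15,36.4),(.5095,-.2352,.099,36.4)])"
```

```text
[-0.3, -0.7, 48.0] [-0.0, -0.0, -0.009]
[-0.3, -0.7, 99.0] [-0.0, -0.0, -0.009]
t 6.8 pos [ 0.51   -0.2346  0.198 ] yawY 35.9 q [-29.5  24.3  95.7   0.   60.1 -65.4] F [ 0.3  0.7 -0.8] op 0.07249337594632163 0.0
```

>>> send_rows:
  xyz:
    - [0,-0.5,15]
    - [0,-0.5,35]
    - [0,-0.5,55]
    - [0,-0.5,75]
    - [0,-0.5,90]
    - [0,-0.5,99]
    - [0,-0.5,99]
  angular:
    - [0,0,0]
    - [0,0,0]
    - [0,0,0]
    - [0,0,0]
    - [0,0,0]
    - [0,0,0]
    - [0,0,0]
  gripper: [0.7,0.7,0.7,0.7,0.7,0.7,0.7]

```text
time: 7.38
tool_pos: [0.509, -0.2332, 0.0978]
tool_rot: [[-0.589, 0.808, -0.002], [0.808, 0.589, 0.001], [0.003, -0.001, -1.0]]
wrist_force: [0.3, 0.9, -1.2]
opening: 0.0728
grip_force: 0.0
```

Run:
```python
from h import *
I,D=env.read_camera("side"); plan([])
cv2.imwrite("pics/s2.png",cv2.resize(I[170:290,252:402],(750,600),interpolation=cv2.INTER_CUBIC))
```

```text
t 7.4333 pos [ 0.5096 -0.2336  0.0991] yawY 36.1 q [-29.4  32.1  99.6   0.   48.4 -65.5] F [ 0.7 -0.1 -0. ] op 0.07261789680354223 0.0
```

View pics/s2.png

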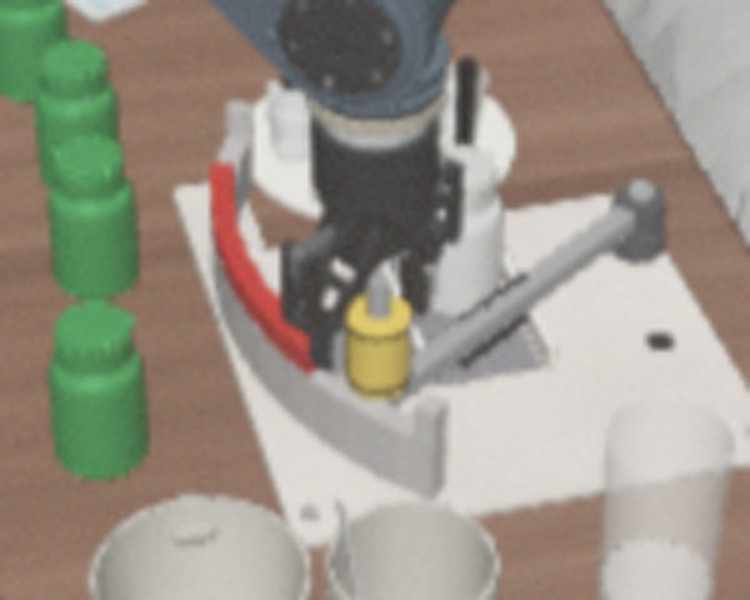

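The fingers straddle the collar, which is at crop (378,345), with one on each side radially. I'll close on it.

>>> send_rows:
  xyz:
    - [0,0,0]
    - [0,0,0]
    - [0,0,0]
    - [0,0,0]
    - [0,0,0]
    - [0,0,0]
  angular:
    - [0,0,0]
    - [0,0,0]
    - [0,0,0]
    - [0,0,0]
    - [0,0,0]
    - [0,0,0]
  gripper: [-0.3,-0.3,-0.3,-0.3,-0.3,-0.3]
  squeeze: 45

```text
time: 7.93
tool_pos: [0.51, -0.2348, 0.1005]
tool_rot: [[-0.589, 0.808, 0.001], [0.808, 0.589, -0.001], [-0.002, 0.0, -1.0]]
wrist_force: [-1.9, 0.3, 5.4]
opening: 0.0387
grip_force: 44.6
```

>>> send_rows:
  xyz:
    - [0,0,-3]
    - [0,0,-7]
    - [0,0,-11]
    - [0,0,-15]
    - [0,0,-18]
    - [0,0,-20]
    - [0,0,-20]
  angular:
    - [0,0,0]
    - [0,0,0]
    - [0,0,0]
    - [0,0,0]
    - [0,0,0]
    - [0,0,0]
    - [0,0,0]
  gripper: [-0.3,-0.3,-0.3,-0.3,-0.3,-0.3,-0.3]

```text
time: 8.52
tool_pos: [0.5096, -0.2343, 0.1197]
tool_rot: [[-0.589, 0.808, 0.0], [0.808, 0.589, -0.0], [-0.0, 0.0, -1.0]]
wrist_force: [0.5, -0.2, -4.1]
opening: 0.0387
grip_force: 45.7
```

```bash
cat > lev.py <<'E'
from h import *
import sys
y=np.radians(3.6); PV=np.array([.7275,-.075])
s=env.observe();p=np.array(s["tool_pos"]);R=np.array(s["tool_rot"])
d=p[:2]-PV; r=np.hypot(*d); b=np.arctan2(-d[1],-d[0])-y; a0=-b
y0=np.degrees(np.arctan2(R[1,1],R[0,1])); print("a now",a0,"r",r)
end=float(sys.argv[1]);n=int(sys.argv[2]);T=[]
for k in range(1,n+1):
    a=a0+(end-a0)*k/n; T.append((PV[0]-r*np.cos(a-y),PV[1]+r*np.sin(a-y),p[2],y0-np.degrees(a-a0)))
plan(T)
E
python3 lev.py .42 30
python3 - <<'E'
from h import *
I,D=env.read_camera("side"); H=cv2.cvtColor(I,cv2.COLOR_BGR2HSV);h=H[...,0]
m=((h>20)&(h<35)&(H[...,1]>110)&(H[...,2]>70)).astype(np.uint8);m[:200]=0
k,l,s,ce=cv2.connectedComponentsWithStats(m);i=1+s[1:,4].argmax();print(s[i],ce[i],"expect shift px for 20mm",proj("side",[[.51,-.2352,.089],[.51,-.2352,.109]]))
E
```

```text
a now -0.5686709963917311 r 0.26991317569514783
[8.9, 0.1, -0.0] [0.0, 0.0, 0.033]
[17.8, 0.5, -0.0] [0.0, 0.0, 0.066]
[26.6, 1.3, -0.0] [0.0, 0.0, 0.099]
[35.5, 2.3, -0.0] [0.0, 0.0, 0.132]
[44.3, 3.6, -0.0] [0.0, 0.0, 0.165]
[53.0, 5.2, -0.0] [0.0, 0.0, 0.198]
[61.7, 7.0, -0.0] [0.0, 0.0, 0.231]
[70.4, 9.2, -0.0] [0.0, 0.0, 0.264]
[78.9, 11.6, -0.0] [0.0, 0.0, 0.297]
[87.4, 14.3, -0.0] [0.0, 0.0, 0.33]
[95.8, 17.3, -0.0] [0.0, 0.0, 0.363]
[104.0, 20.6, -0.0] [0.0, 0.0, 0.395]
[112.2, 24.2, -0.0] [0.0, 0.0, 0.428]
[120.2, 28.0, -0.0] [0.0, 0.0, 0.461]
[128.1, 32.1, -0.0] [0.0, 0.0, 0.494]
[135.9, 36.4, -0.0] [0.0, 0.0, 0.527]
[143.5, 41.0, -0.0] [0.0, 0.0, 0.56]
[151.0, 45.8, -0.0] [0.0, 0.0, 0.593]
[158.3, 50.9, -0.0] [0.0, 0.0, 0.626]
[165.4, 56.2, -0.0] [0.0, 0.0, 0.659]
[172.4, 61.7, -0.0] [0.0, 0.0, 0.692]
[179.1, 67.5, -0.0] [0.0, 0.0, 0.725]
[185.7, 73.5, -0.0] [0.0, 0.0, 0.758]
[192.1, 79.7, -0.0] [0.0, 0.0, 0.791]
[198.2, 86.1, -0.0] [0.0, 0.0, 0.824]
[204.2, 92.8, -0.0] [0.0, 0.0, 0.857]
[209.9, 99.6, -0.0] [0.0, 0.0, 0.89]
[215.4, 106.5, -0.0] [0.0, 0.0, 0.923]
[220.7, 113.7, -0.0] [0.0, 0.0, 0.956]
[225.7, 121.1, -0.0] [0.0, 0.0, 0.989]
t 8.5167 pos [ 0.5096 -0.2343  0.1197] yawY 36.1 q [-29.4  30.3  99.   -0.   50.7 -65.5] F [ 0.5 -0.2 -4.1] op 0.038696134480146985 45.73088765144348
[322 224  12  21 137] [328.62773723 235.03649635] expect shift px for 20mm [[326.62199601 238.43084469]
 [326.65917031 233.36587358]]
```

>>> send_rows:
  xyz:
    - [4.5,0,0]
    - [9,0,0]
    - [13.5,0.3,0]
    - [18,0.5,0]
    - [22,0.9,0]
    - [26.5,1.3,0]
    - [31,1.8,0]
    - [35.5,2.3,0]
    - [40,3,0]
    - [44.5,3.6,0]
    - [48.5,4.4,0]
    - [53,5.2,0]
  angular:
    - [0,0,0.016]
    - [0,0,0.033]
    - [0,0,0.05]
    - [0,0,0.066]
    - [0,0,0.083]
    - [0,0,0.099]
    - [0,0,0.116]
    - [0,0,0.132]
    - [0,0,0.149]
    - [0,0,0.165]
    - [0,0,0.182]
    - [0,0,0.198]
  gripper: [-0.3,-0.3,-0.3,-0.3,-0.3,-0.3,-0.3,-0.3,-0.3,-0.3,-0.3,-0.3]

```text
time: 9.57
tool_pos: [0.4828, -0.1881, 0.1194]
tool_rot: [[-0.417, 0.909, 0.001], [0.909, 0.417, -0.0], [-0.001, 0.001, -1.0]]
wrist_force: [6.1, 2.9, -4.7]
opening: 0.0391
grip_force: 45.8
```

```bash
python3 lev.py .42 24 | grep -v "^\[[12][0-9][0-9]"
```

```text
a now -0.37010214841852984 r 0.2696213963719617
[8.9, 0.1, -0.0] [0.001, 0.001, 0.033]
[17.7, 0.5, -0.0] [0.001, 0.001, 0.066]
[26.6, 1.2, -0.0] [0.001, 0.001, 0.099]
[35.4, 2.2, -0.0] [0.001, 0.001, 0.132]
[44.2, 3.5, -0.0] [0.001, 0.001, 0.165]
[52.9, 5.1, -0.0] [0.001, 0.001, 0.198]
[61.6, 6.9, -0.0] [0.001, 0.001, 0.23]
[70.2, 9.1, -0.0] [0.001, 0.001, 0.263]
[78.8, 11.5, -0.0] [0.001, 0.0, 0.296]
[87.2, 14.2, -0.0] [0.001, 0.0, 0.329]
[95.6, 17.2, -0.0] [0.001, 0.0, 0.362]
t 9.5667 pos [ 0.4828 -0.1881  0.1194] yawY 24.6 q [-26.4  26.6 105.5   0.   47.8 -51.1] F [ 6.1  2.9 -4.7] op 0.03909525891659029 45.816582441329956
```

>>> send_rows:
  xyz:
    - [4.5,0.3,0]
    - [9,0.6,0]
    - [13.5,0.8,0]
    - [18,1,0]
    - [22,1.4,0]
    - [26.5,1.8,0]
    - [31,2.3,0]
    - [35.5,2.8,0]
    - [40,3.5,0]
    - [44.5,4.1,0]
    - [48.5,4.9,0]
    - [53,5.7,0]
  angular:
    - [0,0,0.016]
    - [0,0,0.033]
    - [0,0,0.05]
    - [0,0,0.066]
    - [0,0,0.083]
    - [0,0,0.099]
    - [0,0,0.116]
    - [0,0,0.132]
    - [0,0,0.149]
    - [0,0,0.165]
    - [0,0,0.182]
    - [0,0,0.198]
  gripper: [-0.3,-0.3,-0.3,-0.3,-0.3,-0.3,-0.3,-0.3,-0.3,-0.3,-0.3,-0.3]

```text
time: 10.57
tool_pos: [0.4656, -0.1376, 0.1193]
tool_rot: [[-0.23, 0.973, 0.0], [0.973, 0.23, -0.0], [-0.0, 0.0, -1.0]]
wrist_force: [5.6, 0.2, -4.9]
opening: 0.0386
grip_force: 45.8
```

```bash
python3 lev.py .42 18 | grep -v "^\[[12][0-9][0-9]"; python3 pegs.py | grep blue -A1
python3 -c "
import cv2
from h import *
I,D=env.read_camera('side');cv2.imwrite('pics/s3.png',cv2.resize(I[150:270,262:412],(750,600),interpolation=cv2.INTER_CUBIC))"
```

```text
a now -0.17164889283928994 r 0.26922741776996995
[8.8, 0.1, -0.0] [0.0, 0.0, 0.033]
[17.7, 0.5, -0.0] [0.0, 0.0, 0.066]
[26.5, 1.2, -0.0] [0.0, 0.0, 0.099]
[35.3, 2.2, -0.0] [0.0, 0.0, 0.131]
[44.1, 3.5, -0.0] [0.0, 0.0, 0.164]
[52.8, 5.1, -0.0] [0.0, 0.0, 0.197]
[61.4, 6.9, -0.0] [0.0, 0.0, 0.23]
[70.0, 9.1, -0.0] [0.0, 0.0, 0.263]
[78.5, 11.5, -0.0] [0.0, 0.0, 0.296]
[86.9, 14.2, -0.0] [0.0, 0.0, 0.329]
[95.3, 17.2, -0.0] [0.0, 0.0, 0.362]
t 10.5667 pos [ 0.4656 -0.1376  0.1193] yawY 13.3 q [-22.   23.9 110.2  -0.   45.9 -35.2] F [ 5.6  0.2 -4.9] op 0.038571863149673195 45.832101702690125
blue 216 [np.float64(304.10185185185185), np.float64(184.82407407407408)] [0.58194687 0.02101932 0.014     ]
r 0.06666447312627263 c= 0.6555740807534249
```

View pics/s3.png

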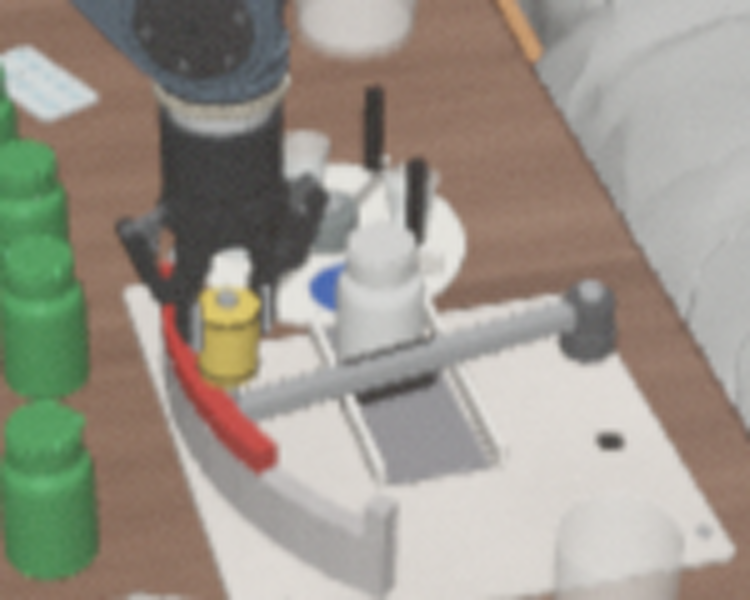

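The collar rides above the red gate (crop 230,335). The bottle is upright ahead of the blade (crop 380,300), and the blue bay is waiting. I continue.

>>> send_rows:
  xyz:
    - [4.5,0.3,0]
    - [9,0.6,0]
    - [13.5,0.8,0]
    - [18,1,0]
    - [22,1.4,0]
    - [26.5,1.8,0]
    - [31,2.3,0]
    - [35.5,2.8,0]
    - [40,3.5,0]
    - [44.5,4.1,0]
    - [48.5,4.9,0]
    - [53,5.7,0]
  angular:
    - [0,0,0.016]
    - [0,0,0.033]
    - [0,0,0.05]
    - [0,0,0.066]
    - [0,0,0.083]
    - [0,0,0.099]
    - [0,0,0.116]
    - [0,0,0.132]
    - [0,0,0.149]
    - [0,0,0.165]
    - [0,0,0.182]
    - [0,0,0.198]
  gripper: [-0.3,-0.3,-0.3,-0.3,-0.3,-0.3,-0.3,-0.3,-0.3,-0.3,-0.3,-0.3]

```text
time: 11.67
tool_pos: [0.4589, -0.0846, 0.1193]
tool_rot: [[-0.034, 0.999, -0.0], [0.999, 0.034, -0.0], [-0.0, -0.0, -1.0]]
wrist_force: [3.3, -0.6, -4.2]
opening: 0.0391
grip_force: 45.9
```

>>> send_rows:
  xyz:
    - [4.5,0.3,0]
    - [9,0.6,0]
    - [13.5,0.8,0]
    - [18,1,0]
    - [22,1.4,0]
    - [26.5,1.8,0]
    - [31,2.3,0]
    - [35.5,2.8,0]
    - [40,3.5,0]
    - [44.5,4.1,0]
    - [48.5,4.9,0]
    - [53,5.7,0]
  angular:
    - [0,0,0.016]
    - [0,0,0.033]
    - [0,0,0.05]
    - [0,0,0.066]
    - [0,0,0.083]
    - [0,0,0.099]
    - [0,0,0.116]
    - [0,0,0.132]
    - [0,0,0.149]
    - [0,0,0.165]
    - [0,0,0.182]
    - [0,0,0.198]
  gripper: [-0.3,-0.3,-0.3,-0.3,-0.3,-0.3,-0.3,-0.3,-0.3,-0.3,-0.3,-0.3]

```text
time: 12.67
tool_pos: [0.4625, -0.0315, 0.1192]
tool_rot: [[0.163, 0.987, -0.0], [0.987, -0.163, -0.0], [-0.0, -0.0, -1.0]]
wrist_force: [1.7, -1.3, -4.9]
opening: 0.039
grip_force: 45.9
```

```bash
python3 lev.py .425 10
```

```text
a now 0.2255353462042995 r 0.26851485914855927
[5.4, 0.0, -0.0] [-0.0, 0.0, 0.02]
[10.7, 0.2, -0.0] [-0.0, 0.0, 0.04]
[16.1, 0.5, -0.0] [-0.0, 0.0, 0.06]
[21.4, 0.8, -0.0] [-0.0, 0.0, 0.08]
[26.7, 1.3, -0.0] [-0.0, 0.0, 0.1]
[32.1, 1.9, -0.0] [-0.0, 0.0, 0.12]
[37.4, 2.6, -0.0] [-0.0, 0.0, 0.14]
[42.7, 3.4, -0.0] [-0.0, 0.0, 0.16]
[48.0, 4.3, -0.0] [-0.0, 0.0, 0.18]
[53.2, 5.3, -0.0] [-0.0, 0.0, 0.199]
t 12.6667 pos [ 0.4625 -0.0315  0.1192] yawY -9.4 q [ -9.6  22.  113.3  -0.   44.6  -0.2] F [ 1.7 -1.3 -4.9] op 0.03904726327247338 45.93712627887726
```

>>> send_rows:
  xyz:
    - [5,0,0]
    - [10,0.2,0]
    - [15,0.5,0]
    - [20,0.8,0]
    - [25,1.2,0]
    - [30,1.7,0]
    - [35,2.3,0]
    - [40,3,0]
    - [45,3.8,0]
    - [50,4.6,0]
    - [53.5,5.3,0]
    - [53.5,5.3,0]
  angular:
    - [0,0,0.019]
    - [0,0,0.037]
    - [0,0,0.056]
    - [0,0,0.075]
    - [0,0,0.094]
    - [0,0,0.112]
    - [0,0,0.131]
    - [0,0,0.15]
    - [0,0,0.169]
    - [0,0,0.187]
    - [0,0,0.2]
    - [0,0,0.2]
  gripper: [-0.3,-0.3,-0.3,-0.3,-0.3,-0.3,-0.3,-0.3,-0.3,-0.3,-0.3,-0.3]

```text
time: 13.67
tool_pos: [0.4767, 0.0203, 0.1193]
tool_rot: [[0.355, 0.935, -0.0], [0.935, -0.355, -0.001], [-0.001, 0.0, -1.0]]
wrist_force: [3.7, -1.4, -5.9]
opening: 0.039
grip_force: 45.9
```

```bash
python3 lev.py .45 2
python3 -c "
import cv2
from h import *
I,D=env.read_camera('side');cv2.imwrite('pics/s4.png',cv2.resize(I[150:270,262:412],(750,600),interpolation=cv2.INTER_CUBIC))"
```

```text
a now 0.42604684071411614 r 0.26832626491852485
[3.2, 0.0, -0.0] [0.0, 0.001, 0.012]
[6.4, 0.1, -0.0] [0.0, 0.001, 0.024]
t 13.6667 pos [0.4767 0.0203 0.1193] yawY -20.8 q [ -3.1  23.2 111.4  -0.   45.4  17.7] F [ 3.7 -1.4 -5.9] op 0.0389807703101577 45.948395133018494
```

View pics/s4.png

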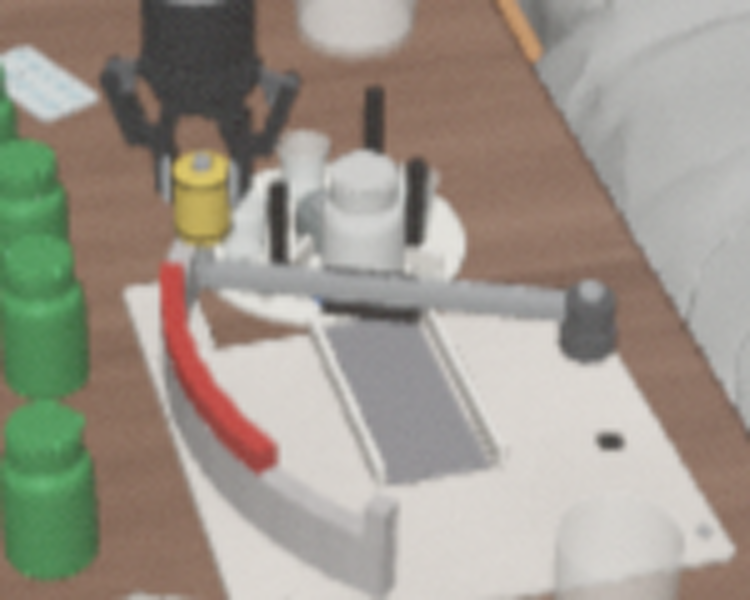

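The lever is nearly over, with the bottle upright in the bay (crop 362,215) and the collar past the gate (200,200). I'll feel for the stop.

>>> send_rows:
  xyz:
    - [1,0,0]
    - [2,0,0]
    - [3,0,0]
    - [4,0,0]
    - [4,0,0]
  angular:
    - [0,0,0]
    - [0,0,0]
    - [0,0,0]
    - [0,0,0]
    - [0,0,0]
  gripper: [-0.3,-0.3,-0.3,-0.3,-0.3]

```text
time: 14.13
tool_pos: [0.4769, 0.0212, 0.1189]
tool_rot: [[0.354, 0.935, -0.003], [0.935, -0.354, -0.004], [-0.005, -0.001, -1.0]]
wrist_force: [-3.7, -29.1, -4.0]
opening: 0.0383
grip_force: 46.1
```

```bash
python3 lev.py .45 1
python3 - <<'E'
from h import *
s=env.observe();R=np.array(s["tool_rot"]);print("F tool",R.T@np.array(s["wrist_force"]))
E
```

```text
a now 0.4293528328765137 r 0.26839605519970816
[5.5, 0.1, -0.0] [-0.001, 0.005, 0.021]
t 14.1333 pos [0.4769 0.0212 0.1189] yawY -20.7 q [ -2.9  23.3 111.3  -0.4  45.5  18.1] F [ -3.7 -29.1  -4. ] op 0.03829877046655163 46.068938970565796
F tool [-28.46428426   6.80785968   4.16636994]
```

Stop reached, with 28 N of side force. I relieve it, lower the collar and open.

>>> send_rows:
  xyz:
    - [-2,0,0]
    - [-3.5,0,0]
    - [-3.5,0,4]
    - [-3.5,0,8]
    - [-3.5,0,12]
    - [-3.5,0,16]
    - [-3.5,0,18]
    - [-3.5,0,18]
  angular:
    - [0,0,0]
    - [0,0,0]
    - [0,0,0]
    - [0,0,0]
    - [0,0,0]
    - [0,0,0]
    - [0,0,0]
    - [0,0,0]
  gripper: [-0.3,-0.3,-0.3,-0.3,-0.3,-0.3,-0.3,-0.3]

```text
time: 14.8
tool_pos: [0.4768, 0.0205, 0.1008]
tool_rot: [[0.355, 0.935, -0.0], [0.935, -0.355, -0.0], [-0.0, -0.0, -1.0]]
wrist_force: [1.7, -4.0, -3.5]
opening: 0.039
grip_force: 46.5
```

```bash
python3 lev.py .45 1
```

```text
a now 0.42677837852949596 r 0.2683198706475464
[6.2, 0.1, -0.0] [-0.0, 0.0, 0.023]
t 14.8 pos [0.4768 0.0205 0.1008] yawY -20.8 q [ -3.1  25.1 112.   -0.   43.   17.7] F [ 1.7 -4.  -3.5] op 0.038976270471918255 46.54180705547333
```

>>> send_rows:
  xyz:
    - [0,0,0]
    - [0,0,0]
    - [0,0,0]
    - [0,0,0]
    - [0,0,-8]
    - [0,0,-25]
    - [0,0,-50]
    - [0,0,-80]
    - [0,0,-115]
    - [0,-30,-130]
    - [0,-60,-130]
    - [0,-90,-130]
  angular:
    - [0,0,0]
    - [0,0,0]
    - [0,0,0]
    - [0,0,0]
    - [0,0,0]
    - [0,0,0]
    - [0,0,0]
    - [0,0,0]
    - [0,0,0]
    - [0,0,0]
    - [0,0,0]
    - [0,0,0]
  gripper: [0.2,0.5,0.5,0.5,0.5,0.5,0.5,0.5,0.5,0.5,0.5,0.5]

```text
time: 15.8
tool_pos: [0.3919, 0.0528, 0.2327]
tool_rot: [[0.355, 0.935, 0.002], [0.935, -0.355, 0.0], [0.001, 0.002, -1.0]]
wrist_force: [-0.7, -0.3, 0.2]
opening: 0.064
grip_force: 0.0
```

>>> send_rows:
  xyz:
    - [30,0,0]
    - [65,0,0]
    - [100,0,0]
    - [135,0,0]
    - [170,0,0]
    - [205,0,0]
    - [240,0,0]
    - [260,0,0]
    - [260,0,0]
  angular:
    - [0,0,0]
    - [0,0,0]
    - [0,0,0]
    - [0,0,0]
    - [0,0,0]
    - [0,0,0]
    - [0,0,0]
    - [0,0,0]
    - [0,0,0]
  gripper: [0.5,0.5,0.5,0.5,0.5,0.5,0.5,0.5,0.5]

```text
time: 16.55
tool_pos: [0.4854, 0.2987, 0.2316]
tool_rot: [[0.352, 0.936, 0.001], [0.936, -0.352, 0.001], [0.001, 0.0, -1.0]]
wrist_force: [-0.0, -0.6, -0.7]
opening: 0.0644
grip_force: 0.0
```

```bash
python3 pegs.py
python3 - <<'E'
from h import *
J,_=env.read_camera("side")
I=np.load("topc.npz")["I"];P=cloud("top",np.load("topc.npz")["D"])
H=cv2.cvtColor(I,cv2.COLOR_BGR2HSV);h=H[...,0];m=(h>20)&(h<35)&(H[...,1]>110)&(H[...,2]>70);m[:150]=0;m[260:]=0;m[:,:200]=0;m[:,450:]=0
q=P[m];print("yellow",m.sum(),np.percentile(q,[5,50,95],axis=0).round(3).tolist())
a=cv2.resize(I[130:250,240:390],(400,320),interpolation=cv2.INTER_CUBIC);b=cv2.resize(J[150:270,262:412],(400,320),interpolation=cv2.INTER_CUBIC)
cv2.imwrite("pics/fin.png",np.hstack([a,b]))
E
```

```text
[297 165   4   6  16] [298.4 167.2] [0.627 0.038 0.1  ]
[266 166   5   7  20] [267.8 169. ] [0.62  0.139 0.098]
[313 174   7  16  21] [315.7 181.3] [ 0.588 -0.02   0.056]
[267 197   5   6  15] [269.1 199.5] [0.518 0.129 0.099]
[299 196   3   5  12] [300.1 197.9] [0.526 0.029 0.1  ]
blue 22 [np.float64(299.95454545454544), np.float64(189.9090909090909)] [0.56395192 0.03481074 0.014     ]
r 0.05428084691931495 c= -17.509021077766263
[-138. -138. -137. -136. -136. -136. -134. -134. -134. -134. -133. -132.
 -132. -132. -131. -130. -130. -129. -129. -127. -106. -105. -105. -105.
 -104. -104. -103. -103. -103. -103. -102. -102. -102. -102. -102. -101.
 -101. -101. -100. -100. -100.  -99.  -99.  -99.  -99.  -98.  -97.  -97.
  -95.  -94.  -93.  -93.  -70.  -64.  -50.  -49.  -49.  -49.  -49.  -49.
  -47.  -47.  -47.  -46.  -45.  -45.  -45.  -44.  -43.  -43.  -43.  -42.
  -42.  -40.  -40.   39.   40.   41.   41.   42.   43.   43.   43.   44.
   44.   45.   45.   46.   46.   47.   47.   48.   48.   48.   50.   50.
  131.  132.  134.  134.  134.  135.  136.  136.  136.  137.  137.  138.
  138.  139.  140.  140.  141.  141.  142.  142.  142.]
t 16.6 pos [0.4848 0.2969 0.2315] yawY -20.7 q [26.8 22.8 92.7  0.  64.5 47.4] F [-0.8  0.5  0.4] op 0.06387856836077058 0.0
yellow 100 [[0.457, -0.001, 0.093], [0.471, 0.014, 0.117], [0.488, 0.031, 0.122]]
```

View pics/fin.png

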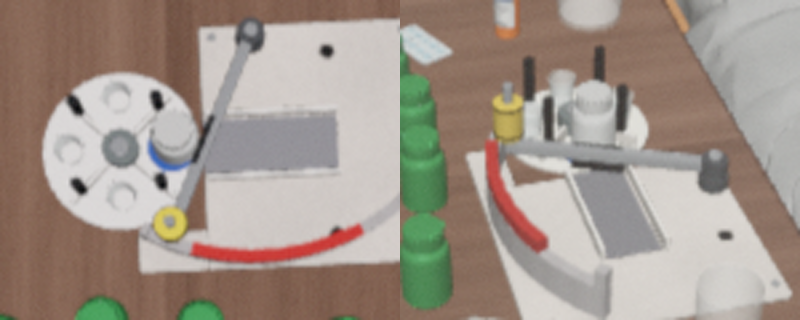

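The collar top is at 117 mm (its lowered height is 116 mm) and it sits behind the gate. The bottle stands upright in the blue bay, and the carousel hasn't moved. I'm handing it in.

```bash
python3 -c "
from h import *
print(ray('top',[305.3,178.5],.115))
print(env.finish_job())"
```

```text
[[0.58589457 0.01337792 0.115     ]]
the job is handed in; nothing more can be done
None
```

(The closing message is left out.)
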